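# Pack the vanity caddy for the night

## Task

Pack the wooden caddy on the vanity: lay the square nickel pill case flat in the square dish and the two-pod contact lens case flat in the oblong dish, and stand the lilac spray atomizer upright in the round dish without ever tipping it over. Leave the round compact, the ball-stoppered bottle, the single-pod earplug pot and the brush cup where they stand.

Things in the scene. Friction and masses are not known exactly. Their poses are not given: they have to be found in the camera images.
- atomizer_mid (a point): Lilac glass spray atomizer, loose: upright round body 34 diameter, straight for the lower 50, then a narrow neck and a nickel spray head 24 diameter with a small nozzle pointing along +x; 70 tall in all, about 70 g. Origin at its centre, half-way up; z up.
- pill_case_mid (a point): Nickel-plated square pill case, loose: 44 x 44 x 22 tall with upright flat sides and four small lids on top, about 80 g. Origin at its centre, half-way up; z up. x and y along its sides.
- lens_case_mid (a point): Clear plastic contact lens case with two round pods side by side, loose: 66 long (x) x 32 wide (y) x 22 tall. Between the pod centres the long sides are flat and upright, up to 18 high; the lowest 18 is the body, above it two screw caps 29 diameter. About 30 g. Origin at its centre, half-way up; z up.
- round_well (a point): White ceramic round dish fixed in the wooden caddy: inside diameter 56, rim 4 above its floor, wall 4 thick. Origin at the centre of its inner floor, 9 above the counter; z up. The caddy is a fixed shallow tray 116 (x) x 316 (y) with a 10 high edge above the counter; its three dishes stand 100 apart in a row along y, in any order, and share the caddy's directions.
- square_well (a point): White ceramic square dish fixed in the same caddy: inside 68 x 68, rim 4 above its floor, wall 4 thick. Origin at the centre of its inner floor, 9 above the counter; x and y along its sides.
- oblong_well (a point): White ceramic oblong dish fixed in the same caddy: inside 88 (along x, its long way, across the caddy) x 56 (y), rim 4 above its floor, wall 4 thick. Origin at the centre of its inner floor, 9 above the counter.
- compact_mid (a point): Nickel-plated round powder compact, 54 diameter x 18 tall, loose; a look-alike to be left alone. Origin at its centre, half-way up; z up.
- oil_bottle_mid (a point): Squat lilac glass bottle with a ball stopper, 46 diameter x 62 tall, loose; a look-alike to be left alone. Origin at its centre, half-way up; z up.
- plug_pot_mid (a point): Clear plastic earplug pot with a single round pod, 32 diameter x 22 tall, loose; a look-alike to be left alone. Origin at its centre, half-way up; z up.
- brush_cup_mid (a point): Pink ceramic cup, 72 diameter x 88 tall, with makeup brushes standing in it up to 175 above the counter; loose, to be left alone. Origin at the cup's centre, 44 above the counter; z up.
Not all that is in view belongs to the job. What is shaped like the part that bears pill_case_mid but green or red is not meant. Leave any yellow look-alike of the part that bears atomizer_mid alone.

How it is judged (in metres and radians):
At the end, for the whole second after the job is handed in: Pill case in square dish, lens case in oblong, atomizer in round: each on the dish floor (height within 2 mm, centre within 17 mm of the dish centre, upright within 0.06 rad), let go, at rest; compact, bottle, earplug pot and brush cup upright, within 25 mm of their start (horizontal distance between atomizer_mid and round_well below 0.017 m and z of atomizer_mid in the frame of round_well between 0.031 and 0.037 m and angle between each of atomizer_mid, pill_case_mid, lens_case_mid's own z axis and vertical below 0.06 rad and linear speed of each of atomizer, pill_case, lens_case below 0.01 m/s and horizontal distance between pill_case_mid and square_well below 0.017 m and z of pill_case_mid in the frame of square_well between 0.007 and 0.013 m and horizontal distance between lens_case_mid and oblong_well below 0.017 m and z of lens_case_mid in the frame of oblong_well between 0.007 and 0.013 m and distance of each of compact_mid, oil_bottle_mid, plug_pot_mid, brush_cup_mid from where it was at the start of the episode below 0.025 m and angle between each of compact_mid, oil_bottle_mid, plug_pot_mid, brush_cup_mid's own z axis and vertical below 0.1 rad); the robot touches nothing.
It fails at once if the atomizer is tipped (beyond 0.6 rad) (angle between atomizer_mid's own z axis and vertical above 0.6 rad).
It fails at once if the round compact is displaced by more than 25 mm (distance of compact_mid from where it was at the start of the episode above 0.025 m).
It fails at once if the ball-stoppered bottle is displaced by more than 25 mm (distance of oil_bottle_mid from where it was at the start of the episode above 0.025 m).
It fails at once if the single earplug pot is displaced by more than 25 mm (distance of plug_pot_mid from where it was at the start of the episode above 0.025 m).
It fails at once if the brush cup is displaced by more than 25 mm (distance of brush_cup_mid from where it was at the start of the episode above 0.025 m).
It also fails if it takes over 86 s, if anything falls off the work surface, if the arm or the gripper's body presses on something with over 40 N, if the wrist force passes 120 N, or if a joint passes its speed limit or range.

## Robot

A 6-joint arm with a two-finger parallel gripper is mounted at the origin on the work surface. World frame = base frame: x ahead of the robot, y to its left, z up, the work surface at z = 0. Lengths are in m, angles in degrees, forces in N, time in s.
With the tool pointing down it reaches from about 0.4 to 0.825 m from the base axis. Payload 7 kg.
Tool frame: the origin (TCP) lies midway between the tips of the shut fingers; the grasp point (between the pads) lies 19 mm behind it; z points along the fingers, y is the direction in which the jaws open and shut (so a half turn about z gives the same grasp; the last joint's range is limited). The gripper opens to 88 mm and grips with 3 to 60 N. Pads are 19 mm wide; open, the fingers measure 130 mm over their backs; the gripper's body (78 mm by 193 mm) begins 47 mm behind the grasp point.
Start: joints at [91.851, 20.546, 0.682, 0, -70.136, -16.507], TCP at [0.171, 0.653, 0.227] pointing down, gripper open.
Joint ranges: [-176.03, 176.03], [-82.01, 121.73], [-58.28, 71.71], [-173.87, 95.51], [-174.79, -0.11], [-173.66, 173.66]. Speed limits (degrees/s): [136.94, 136.94, 172.46, 180, 180, 180].

## Interface

Orientations are given as a 3x3 rotation matrix whose columns are the frame's x, y, z axes.
In Python, from rig import robot gives the robot as it stands. Calls block until the motion is done:
- robot.goto(position, orientation): joint-space move of the TCP to a pose.
- robot.servo_line(position, ori=None, speed=0.15): straight line of the TCP; ori=None keeps the orientation; speed is the mean speed in m/s.
- robot.movej(angles): joint-space move.
- robot.move_gripper(opening): opening from 0.0 (shut) to 1.0 (fully open); the grip force is fixed at half the most; returns when the fingers have stopped.
- robot.dwell(seconds).
- robot.ik(position, orientation): joint angles nearest the present ones, or None.
- robot.grab_frame(name): name is "scene" or "top" or "wrist"; returns (picture, depth): 400x640x3 uint8, red, green, blue; 400x640 float32, m along the optical axis (not along the pixel's ray), 0 where there is no reading.
- robot.camera_info(name): a dict with "vfov" (degrees; the focal length in pixels is half the picture's height over the tangent of half this angle, whatever the lens; pixels are square), "cx", "cy" (the principal point, pixels), "view" (4x4, takes a point from world to camera coordinates); the wrist camera has in their place "T_tool_cam" (4x4, takes a point from camera to tool coordinates, whose origin is the TCP and whose axes are the flange's). Camera axes: x right, y down, z forward; pixel columns grow to the right and rows downward; lengths in m; the calibration is good to about 2 mm. A picture is of the moment at which its call begins: read the wrist's pose just before it. camera_info takes no time and is no camera call.
A pose or a line that the arm cannot do raises robot.Unreachable and nothing moves.
- robot.job_done(): hands the job in, once; it reports no verdict.
Readings, each from a call of its own:
- robot.read_t(): time.
- robot.read_qpos(): joint angles.
- robot.read_qvel(): joint speeds.
- robot.read_effort(): joint torques, N m.
- robot.read_position(): TCP position.
- robot.read_tcp_rot(): TCP orientation.
- robot.read_force(): force on the tool from outside, world axes, zero at the start.
- robot.read_ft_torque(): the same for the moment, N m.
- robot.read_grip_width(): opening from 0.0 (shut) to 1.0 (fully open).
Only numpy, scipy, OpenCV 4.12 (cv2) and the standard library are available. Lean on these libraries where they do the work, as an engineer would, in place of code of your own. Each camera call takes 0.05 s, during which the arm holds its last target. There are 200 camera calls.

## Working session

There is one attempt and no reset: what is moved stays moved. The work goes in short steps, each a Python script; the robot and the scene stay as the last script left them, time stands still between calls to the robot, and variables do not carry over. Pictures are saved under pics/ and viewed, about 12 in all and at most 16, crops included, and the job is handed in when it is done.

```bash
ls; mkdir -p pics; python3 - <<'E'
from rig import robot
import cv2,numpy as np
for n in ("top","scene"):
    p,d=robot.grab_frame(n); cv2.imwrite(f"pics/{n}0.png",p[:,:,::-1]); np.savez(f"{n}0.npz",p=p,d=d)
    print(n,robot.camera_info(n),(d>0).mean())
print(robot.camera_info("wrist"),robot.read_tcp_rot(),robot.read_t())
E
```

```text
pics
top {'vfov': 51.12078793351299, 'cx': 319.55442341383605, 'cy': 202.30453897152069, 'view': array([[ 0.02894904, -0.99952901,  0.01018344,  0.01381557],
       [-0.99019701, -0.03006847, -0.13640296,  0.52526187],
       [ 0.13664492, -0.00613488, -0.99060109,  0.98658619],
       [ 0.        ,  0.        ,  0.        ,  1.        ]])} 0.996234375
scene {'vfov': 48.80626524935737, 'cx': 317.9696846776947, 'cy': 201.57276426516765, 'view': array([[ 0.85127766,  0.52471316,  0.00156751, -0.43451576],
       [ 0.4139941 , -0.66980919, -0.61641263, -0.13720486],
       [-0.32238988,  0.52538724, -0.78742175,  1.16258001],
       [ 0.        ,  0.        ,  0.        ,  1.        ]])} 0.9958671875
{'vfov': 62.7713031916925, 'cx': 314.03791739963106, 'cy': 195.56480449773693, 'T_tool_cam': array([[-1.18648864e-04, -9.61400345e-01, -2.75153343e-01,
         7.53386264e-02],
       [ 9.99999972e-01, -5.76654445e-05, -2.29723838e-04,
         2.46791978e-04],
       [ 2.04989737e-04, -2.75153363e-01,  9.61400325e-01,
        -1.59815461e-01],
       [ 0.00000000e+00,  0.00000000e+00,  0.00000000e+00,
         1.00000000e+00]])} [[ 9.67445707e-01 -2.53078533e-01 -2.43087489e-04]
 [-2.53078615e-01 -9.67444626e-01 -1.45279388e-03]
 [ 1.32497260e-04  1.46701945e-03 -9.99998915e-01]] 0.1
```

View pics/top0.png

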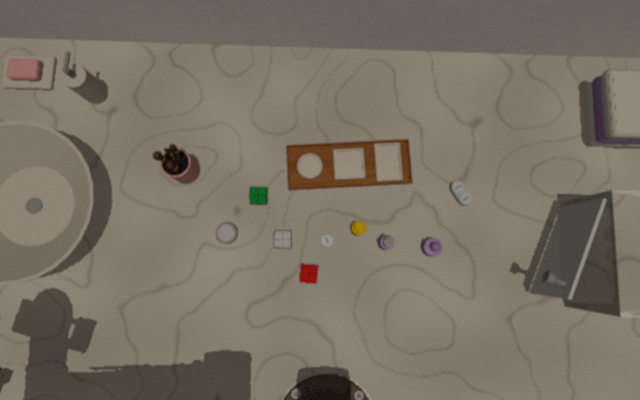

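View pics/scene0.png

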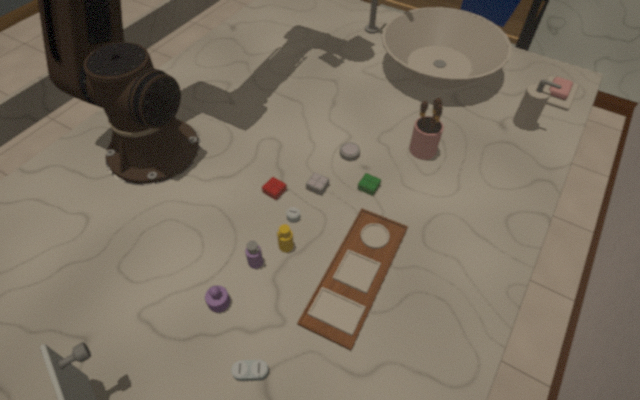

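The top view shows:
- **Caddy:** about (287–411, 140–189), with the round dish at (310,166), the square at (349,163) and the oblong at (389,161).
- **To move:** pill case (283,239), atomizer (386,242), lens case (461,193).
- **To leave:** yellow decoy (358,228), bottle (432,246), earplug pot (327,240), compact (227,232), cup (178,163), and the green and red decoys.

The scene view agrees: the grey-headed atomizer is at (254,255) and the ball bottle at (218,298).

```bash
cat > h.py <<'E'
import numpy as np,cv2
from rig import robot
def info(n,T=None):
    c=robot.camera_info(n); f=200/np.tan(np.radians(c["vfov"]/2))
    if n=="wrist":
        M=T@c["T_tool_cam"]
    else: M=np.linalg.inv(c["view"])
    return f,c["cx"],c["cy"],M
def tool():
    T=np.eye(4);T[:3,:3]=robot.read_tcp_rot();T[:3,3]=robot.read_position();return T
def ray(cam,uv,z):
    f,cx,cy,M=cam; uv=np.atleast_2d(uv).astype(float)
    d=np.c_[(uv[:,0]-cx)/f,(uv[:,1]-cy)/f,np.ones(len(uv))]@M[:3,:3].T
    o=M[:3,3]; return o+d*((z-o[2])/d[:,2])[:,None]
def cloud(cam,d):
    f,cx,cy,M=cam; v,u=np.mgrid[:400,:640]
    P=np.stack([(u-cx)/f*d,(v-cy)/f*d,d],-1); return P@M[:3,:3].T+M[:3,3]
def look(name):
    T=tool(); p,d=robot.grab_frame("wrist"); cv2.imwrite(f"pics/{name}.png",p[:,:,::-1])
    np.savez(f"{name}.npz",p=p,d=d,T=T); return p,d,info("wrist",T)
def R(yaw):  # tool down, jaw (tool y) at angle yaw(deg) from world x
    a=np.radians(yaw); y=np.array([np.cos(a),np.sin(a),0]); z=np.array([0,0,-1.]); return np.c_[np.cross(y,z),y,z]
E
python3 - <<'E'
from h import *
f=np.load("top0.npz");cam=info("top")
P=cloud(cam,f["d"])
for n,uv,h in [("round",(310,166),.009),("square",(349,163),.009),("obl",(389,161),.009),("pill",(283,239),.022),("atom",(386,242),.07),("lens",(461,193),.02),("yellow",(358,228),.07),("bottle",(432,246),.05),("plug",(327,240),.022),("compact",(227,232),.018),("red",(309,274),.022),("green",(258,196),.022),("cup",(178,163),.088)]:
    print(n,ray(cam,uv,h)[0].round(3),P[uv[1],uv[0]].round(3))
for c in [(287,145),(411,140),(411,184),(288,189)]: print(ray(cam,c,.01)[0].round(3))
# objects above counter
z=P[:,:,2]; m=((z>.012)&(z<.1)).astype(np.uint8)
n,l,s,c=cv2.connectedComponentsWithStats(m)
for i in range(1,n):
    if 25<s[i,4]<1500:
        q=P[l==i]; print(c[i].round(),s[i,4],np.median(q[:,:2],0).round(3),q[:,2].max().round(3))
E
```

```text
round [0.621 0.056 0.009] [0.621 0.056 0.008]
square [ 0.632 -0.043  0.009] [ 0.631 -0.043  0.011]
obl [ 0.64  -0.145  0.009] [ 0.641 -0.145  0.006]
pill [0.433 0.116 0.022] [0.433 0.116 0.021]
atom [ 0.431 -0.128  0.07 ] [ 0.431 -0.128  0.07 ]
lens [ 0.561 -0.324  0.02 ] [ 0.561 -0.323  0.02 ]
yellow [ 0.462 -0.062  0.07 ] [ 0.462 -0.062  0.07 ]
bottle [ 0.426 -0.241  0.05 ] [ 0.425 -0.24   0.056]
plug [0.434 0.008 0.022] [0.434 0.008 0.022]
compact [0.447 0.255 0.018] [0.447 0.255 0.016]
red [0.351 0.05  0.022] [0.35  0.05  0.018]
green [0.538 0.182 0.022] [0.538 0.182 0.022]
cup [0.6   0.364 0.088] [0.6   0.363 0.09 ]
[0.673 0.117 0.01 ]
[ 0.697 -0.201  0.01 ]
[ 0.582 -0.201  0.01 ]
[0.56 0.11 0.01]
[25. 70.] 892 [0.844 0.791] 0.037
[92. 90.] 564 [0.782 0.596] 0.1
[181. 167.] 817 [0.593 0.356] 0.099
[302. 171.] 43 [0.604 0.081] 0.017
[384. 179.] 31 [ 0.592 -0.132] 0.016
[461. 193.] 317 [ 0.561 -0.323] 0.028
[  4. 195.] 70 [0.522 0.813] 0.017
[258. 195.] 321 [0.54  0.184] 0.028
[ 69. 202.] 27 [0.512 0.652] 0.016
[606. 212.] 84 [ 0.522 -0.686] 0.096
[358. 228.] 178 [ 0.462 -0.062] 0.074
[226. 233.] 375 [0.444 0.257] 0.024
[ 17. 236.] 34 [0.422 0.771] 0.016
[283. 239.] 325 [0.433 0.117] 0.027
[326. 240.] 132 [0.434 0.01 ] 0.027
[386. 242.] 188 [ 0.431 -0.129] 0.073
[432. 247.] 310 [ 0.424 -0.243] 0.064
[308. 274.] 336 [0.351 0.052] 0.027
[326. 390.] 1170 [0.081 0.001] 0.061
```

```bash
python3 - <<'E'
from h import *
robot.goto([.45,.10,.26],R(-90)); look("w_pill")
robot.goto([.46,-.12,.26],R(-90)); look("w_atom")
robot.goto([.56,-.30,.26],R(-90)); look("w_lens")
robot.goto([.63,-.04,.28],R(-90)); look("w_cad")
print(robot.read_t(),robot.read_qpos())
ims=[cv2.resize(cv2.imread(f"pics/{n}.png"),(400,250)) for n in("w_pill","w_atom","w_lens","w_cad")]
cv2.imwrite("pics/mos.png",np.vstack([np.hstack(ims[:2]),np.hstack(ims[2:])]))
E
```

```text
5.2833 [ 1.39688724e+01  1.48306142e+01 -4.61168496e-01  5.76362823e-03
 -7.47128240e+01  7.59787238e+01]
```

View pics/mos.png

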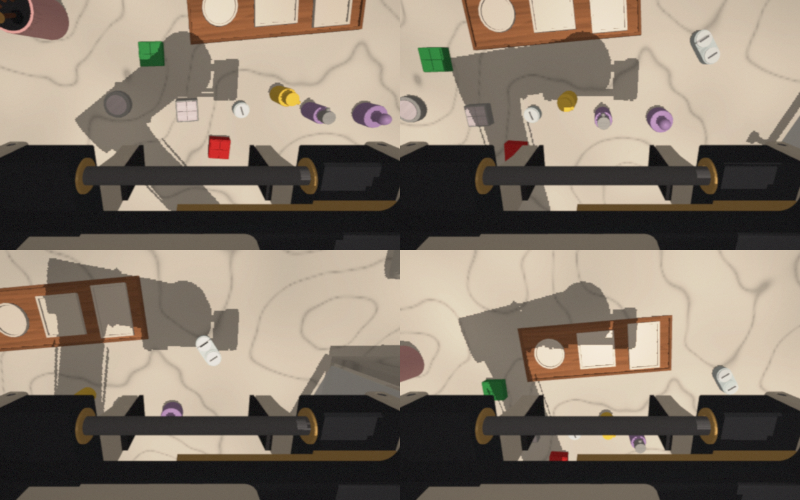

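The mosaic shows, clockwise from top left, the pill case at (187,109), the atomizer at (603,117), the caddy with all three dishes around (595,348), and the lens case at (207,350). I'll measure these from depth and colour.

```bash
python3 - <<'E'
from h import *
def L(n):
    f=np.load(n+".npz"); cam=info("wrist",f["T"]); return f["p"],cam,cloud(cam,f["d"])
def obj(n,c,r,z0,z1):
    p,cam,P=L(n); m=(np.hypot(P[...,0]-c[0],P[...,1]-c[1])<r)&(P[...,2]>z0)&(P[...,2]<z1)
    q=P[m]; (x,y),(w,h),a=cv2.minAreaRect((q[:,:2]*1000).astype(np.float32))
    print(n,m.sum(),"rect",round(x,1),round(y,1),round(w,1),round(h,1),"ang",round(a,1),"z",np.percentile(q[:,2],[5,50,95]).round(4))
obj("w_pill",(.433,.116),.045,.015,.03)
obj("w_pill",(.433,.116),.045,.019,.03)
obj("w_lens",(.561,-.324),.05,.010,.03)
obj("w_lens",(.561,-.324),.05,.015,.03)
obj("w_atom",(.431,-.128),.03,.06,.08)
obj("w_atom",(.431,-.128),.03,.01,.05)
p,cam,P=L("w_cad")
hsv=cv2.cvtColor(p,cv2.COLOR_RGB2HSV)
m=((hsv[...,0]<16)&(hsv[...,1]>110)).astype(np.uint8); m[240:]=0
n,l,s,c=cv2.connectedComponentsWithStats(m); i=1+s[1:,4].argmax(); print(s[i])
mm=(l==i).astype(np.uint8)
cs,hi=cv2.findContours(mm,cv2.RETR_CCOMP,cv2.CHAIN_APPROX_NONE)
for k,ct in enumerate(cs):
    if cv2.contourArea(ct)<400: continue
    q=ray(cam,ct[:,0],.010 if hi[0][k][3]<0 else .013)[:,:2]*1000
    print(hi[0][k][3],np.round(cv2.minAreaRect(q.astype(np.float32))[0],1),np.round(cv2.minAreaRect(q.astype(np.float32))[1],1),cv2.minAreaRect(q.astype(np.float32))[2])
E
```

```text
w_pill 1246 rect 435.1 118.5 44.9 44.0 ang 3.1 z [0.022  0.0242 0.0257]
w_pill 1230 rect 435.0 118.5 44.7 44.0 ang 2.9 z [0.0223 0.0242 0.0257]
w_lens 1249 rect 564.8 -324.2 65.3 32.0 ang 34.0 z [0.0189 0.0231 0.0248]
w_lens 1241 rect 564.8 -324.2 65.3 32.0 ang 34.0 z [0.0189 0.0231 0.0248]
w_atom 413 rect 436.0 -132.1 26.9 23.6 ang 36.4 z [0.0651 0.0715 0.0729]
w_atom 182 rect 440.3 -130.5 19.9 33.2 ang 26.8 z [0.0131 0.0321 0.0495]
[  189   105   246   105 11233]
-1 [631.5 -41. ] [115.5 315.4] 4.894261360168457
0 [623.3  58.1] [66.6 67.1] 42.793983459472656
0 [631.5 -41. ] [81.5 81. ] 4.820339679718018
0 [ 639.8 -140.5] [101.4  69.7] 4.938976287841797
```

```bash
cat >> h.py <<'E'
def pick(xy,yaw,zg,hi=.16,op=1.0):
    robot.goto([*xy,hi],R(yaw)); robot.move_gripper(op)
    robot.servo_line([*xy,zg+.03],speed=.15); robot.servo_line([*xy,zg],speed=.06)
    print("force before",robot.read_force().round(1) if hasattr(robot.read_force(),'round') else robot.read_force())
    robot.move_gripper(0.0); print("grip",robot.read_grip_width()*88)
    robot.servo_line([*xy,zg+.02],speed=.06); robot.servo_line([*xy,hi],speed=.15)
    print("lifted",robot.read_grip_width()*88,robot.read_t())
def place(xy,yaw,zr,hi=.16,op=.8):
    robot.goto([*xy,hi],R(yaw)); robot.dwell(.2)
    print("pre",robot.read_grip_width()*88,robot.read_position())
    robot.servo_line([*xy,zr+.02],speed=.12); robot.servo_line([*xy,zr],speed=.03)
    print("force",robot.read_force()); robot.move_gripper(op); robot.dwell(.2)
    robot.servo_line([*xy,zr+.06],speed=.08); robot.servo_line([*xy,hi],speed=.2); print("t",robot.read_t())
E
python3 - <<'E'
from h import *
pick((.435,.1185),-177,.007)
place((.6315,-.041),-175.1,.0167)
pick((.5648,-.3242),124,.007)
print(robot.read_qpos())
robot.grab_frame("top")
look("w_chk")
E
```

```text
force before [ 0.  -0.5 -0.1]
grip 43.85318337933618
lifted 43.97342502512399 11.1333
pre 43.84624193870974 [ 0.6312149  -0.03994299  0.16044412]
force [-0.1466691   0.08279122 -0.20744692]
t 16.6667
force before [-0.   0.1  0.8]
grip 31.49900124637093
lifted 31.618089001137147 22.4083
[-1.27274463e+01  2.10501432e+01 -7.74568591e+00 -2.40702427e-02
 -6.13025989e+01 -4.32731621e+01]
```

```bash
python3 - <<'E'
from h import *
place((.6398,-.1405),94.9,.0167,op=.7)
robot.goto([.63,-.08,.28],R(-90)); 
p,d,cam=look("w_c2"); P=cloud(cam,d)
for n,c in (("pill",(.6315,-.041)),("lens",(.6398,-.1405))):
    m=(np.hypot(P[...,0]-c[0],P[...,1]-c[1])<.055)&(P[...,2]>.024)&(P[...,2]<.045)
    q=P[m];print(n,m.sum(),cv2.minAreaRect((q[:,:2]*1000).astype(np.float32)),np.percentile(q[:,2],[5,50,95]).round(4))
robot.goto([.46,-.16,.24],R(-90)); p,d,cam=look("w_a2"); P=cloud(cam,d)
for c in ((.435,-.132),(.466,-.063)):
  for z0,z1 in ((.062,.08),(.012,.05)):
    m=(np.hypot(P[...,0]-c[0],P[...,1]-c[1])<.03)&(P[...,2]>z0)&(P[...,2]<z1)
    q=P[m];print(m.sum(),cv2.minAreaRect((q[:,:2]*1000).astype(np.float32)))
print(robot.read_t())
a=cv2.imread("pics/w_c2.png")[:260];b=cv2.imread("pics/w_a2.png")[:260]
cv2.imwrite("pics/m2.png",np.vstack([a,b]))
E
```

```text
pre 32.11037716151984 [ 0.63943521 -0.14158548  0.15982814]
force [ 0.03592316 -0.09365032 -0.11394516]
t 27.9
pill 1233 ((631.9169311523438, -41.093238830566406), (45.49108123779297, 44.13404083251953), 5.200573921203613) [0.031  0.0332 0.0346]
lens 1203 ((640.3434448242188, -141.51902770996094), (65.24244689941406, 32.12969970703125), 5.064741611480713) [0.0278 0.0321 0.034 ]
453 ((435.8885192871094, -134.35943603515625), (23.046066284179688, 27.477521896362305), 62.24277114868164)
210 ((438.4034423828125, -136.19627380371094), (33.02222442626953, 23.583919525146484), 55.647613525390625)
498 ((467.2949523925781, -67.10258483886719), (23.51741600036621, 26.895004272460938), 7.963631629943848)
258 ((471.2810363769531, -71.08473205566406), (33.36650085449219, 19.508014678955078), 34.90059280395508)
31.2917
```

View pics/m2.png

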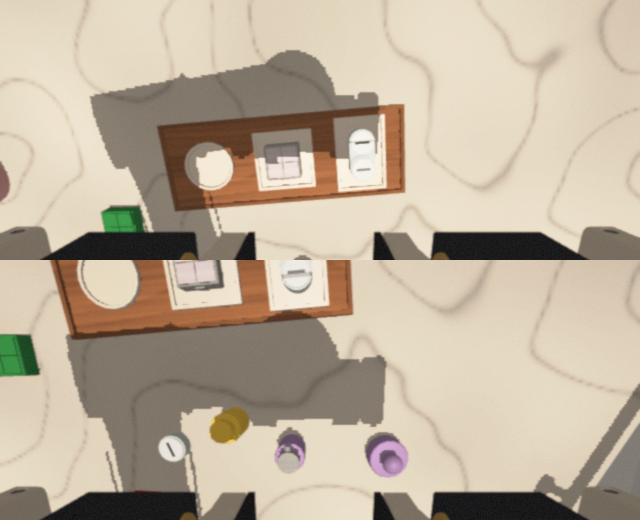

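The pill case (283,160) and lens case (362,155) are centred and flat in their dishes. The atomizer stands at (290,450) in the lower picture, with the yellow decoy at (228,425) and the bottle at (388,457). Next I'll move the atomizer.

```bash
python3 - <<'E'
from h import *
pick((.435,-.133),155,.012,hi=.17)
place((.6233,.0581),175,.0216,hi=.17,op=.75)
robot.goto([.60,.03,.30],R(-90)); 
p,d,cam=look("w_c3"); P=cloud(cam,d)
for z0,z1 in ((.072,.09),(.02,.058)):
    m=(np.hypot(P[...,0]-.6233,P[...,1]-.058)<.035)&(P[...,2]>z0)&(P[...,2]<z1)
    q=P[m];print(m.sum(),cv2.minAreaRect((q[:,:2]*1000).astype(np.float32)),np.percentile(q[:,2],[5,50,95]).round(4))
p,d=robot.grab_frame("top");cam=info("top");P=cloud(cam,d);z=P[:,:,2]
n,l,s,c=cv2.connectedComponentsWithStats(((z>.012)&(z<.1)).astype(np.uint8))
for i in range(1,n):
    if 60<s[i,4]<1500: q=P[l==i]; print(c[i].round(),np.median(q[:,:2],0).round(3),q[:,2].max().round(3))
p2,_=robot.grab_frame("scene")
cv2.imwrite("pics/end.png",np.vstack([cv2.imread("pics/w_c3.png")[:260],p2[100:400,:,::-1]]))
print(robot.read_t(),robot.read_force())
E
```

```text
force before [-0.1  0.  -0.4]
grip 33.77480507003609
lifted 33.695895608420194 37.875
pre 33.8651821415472 [0.62284873 0.0569705  0.17067017]
force [-0.79036016  0.52642359 -0.57475494]
t 43.6
366 ((626.3864135742188, 55.817325592041016), (23.33061408996582, 26.898380279541016), 78.76424407958984) [0.0766 0.0805 0.0819]
69 ((627.5841674804688, 51.30855178833008), (32.801658630371094, 21.464290618896484), 28.509944915771484) [0.0216 0.0381 0.0559]
[22. 68.] [0.85  0.802] 0.038
[389. 161.] [ 0.637 -0.141] 0.036
[310. 162.] [0.616 0.056] 0.085
[349. 163.] [ 0.626 -0.039] 0.038
[258. 195.] [0.54  0.183] 0.028
[  7. 215.] [0.475 0.799] 0.017
[ 28. 230.] [0.437 0.745] 0.016
[358. 228.] [ 0.462 -0.063] 0.075
[326. 240.] [0.434 0.01 ] 0.028
[432. 247.] [ 0.424 -0.242] 0.066
[308. 274.] [0.351 0.052] 0.028
[326. 390.] [0.081 0.001] 0.06
45.2417 [-0.30068998 -1.21803746  0.05504551]
```

View pics/end.png

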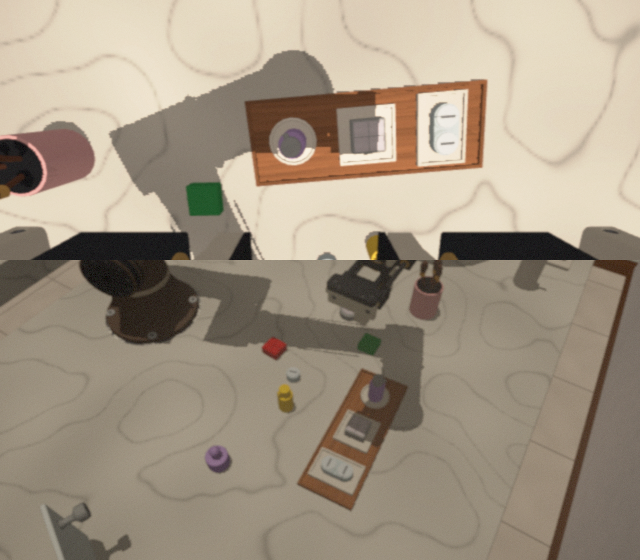

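All three parts sit in their dishes. The atomizer is upright at (292,143), with the pill case at (367,135) and the lens case at (443,130). In the scene half, the cup, compact, earplug pot and bottle are where they started. Handing in.

```bash
python3 -c "
from rig import robot
robot.job_done(); print(robot.read_t())"
```

```text
the job is handed in; nothing more can be done
the job is handed in; nothing more can be done
```

I packed the caddy and handed the job in at about 45 s of the 86 s allowed. The pill case is flat in the square dish, the lens case flat in the oblong dish, and the atomizer upright in the round dish. `job_done` gives no verdict, so this rests on my last checks:

- **Pill and lens cases:** the wrist camera put both within about 1.5 mm of their dish centres, aligned with the caddy. Their tops read about 2 mm above the expected height, as they did on the counter before the move. I take this as calibration bias.
- **Atomizer:** its top is about 80 mm above the counter, which is right for standing on the dish floor. Its head sits about 4 mm from the dish centre, inside the 17 mm limit. It was lifted and set down vertically.
- **Bottle and earplug pot:** re-measured from the top camera, they had moved 1 mm or less.
- **Compact and brush cup:** the arm hid them from the top camera, so I checked them only by eye in the scene picture. They show at the same pixels as at the start.
- **Forces:** the wrist force readings I took stayed below about 1.3 N.

No check failed.

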